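Make up the transmitter kit and the junction-box kit

ROBOT

A 6-joint arm with a two-finger parallel gripper is mounted at the origin on a cart in front of the work surface, level with it; the furniture and walls round the work are solid. World frame = base frame: x ahead of the robot, y to its left, z up, the work surface at z = 0. Lengths are in m, angles in rad, forces in N, time in s.
With the tool pointing down it reaches from about 0.35 to 0.775 m from the base axis. Payload 7.3 kg.
Tool frame: the origin (TCP) lies at the very end of the fingers, on their centre line; the grasp point (between the pads) lies 19 mm behind it; z points along the fingers, y is the line along which they close (so a half turn about z gives the same grasp; the last joint's range is limited). The gripper opens to 92 mm and grips with 3 to 60 N. Pads are 19 mm wide; open, the fingers measure 130 mm over their backs; the gripper's body (75 mm by 190 mm) begins 47 mm behind the grasp point.
Start: joints at [0.992, 0.342, 1.524, -0, 1.275, -0.146], TCP at [0.22, 0.477, 0.227] pointing down, gripper open.
Joint ranges: [-2.53, 2.53], [-0.77, 2.02], [0.04, 2.7], [-1, 4.14], [0.28, 2.66], [-3.11, 3.11]. Speed limits (rad/s): [2.57, 2.57, 3.14, 3.14, 3.14, 3.14].

INTERFACE

Orientations are given as [roll, pitch, yaw] about the fixed x, y, z axes, in that order (R = Rz(yaw) Ry(pitch) Rx(roll)).
In Python, from cell import robot gives the robot as it stands. The module is installed in compiled form; this text tells all that it offers.
- The arm moves only by the tool arm_command, never from a script. Its argument "moves" is a list of rows, each a list of 3 entries, a list of its own where there are three numbers: the shift along the tool's x, y, z in m, then the turn, a rotation vector about the tool's x, y, z in rad, then the finger opening in m, from 0 to 0.0918. In form: [[[dx, dy, dz], [ax, ay, az], claw], ...]. A call has exactly 5 rows; each row is the pose to reach, as a shift and turn from the pose commanded when the call began, along the tool's axes at that moment; what a row does not reach only later rows make up. A row lasts 1/10 s, in which the tool goes at most 50 mm and 8.59 degrees, less where a joint would pass 70% of its speed; a pose out of reach is approached as far as the arm can. A call with a gripper value outside its range is refused whole. The fingers move at their own pace and stop on an object; "squeeze" is the grip in N (left out, the last holds). Time passes only in rows, so rows that repeat a pose let the fingers close, or fill a call up. It gives the time, the measured TCP pose, the force, the opening and the grip force at its end, in the units of the state.
- robot.observe(): the state, without advancing time (a new reading comes with each control period).
- robot.read_camera(name): name is "scene" or "top" or "wrist"; returns the picture (480x640x3 uint8, red, green, blue); there is no depth.
- robot.camera_model(name): a dict with "fx", "fy", "cx", "cy" (pixels), "R" (3x3) and "t" (3): a world point X has camera coordinates R X + t. Camera axes: x right, y down, z forward; pixel columns grow to the right and rows downward; lengths in m; the calibration is good to about 2 mm. A picture is of the moment at which its call begins: read the wrist's pose just before it. camera_model takes no time and is no camera call; for the wrist camera it gives the pose at the moment of the call.
- robot.hand_in(): hands the job in; it is judged then, once.
The state is a dict: "time": time; "qpos": joint angles; "qvel": joint speeds; "joint_efforts": joint torques, N m; "tool_pos": TCP position; "tool_rot": TCP orientation; "contact_force": force on the tool from outside, world axes, zero at the start; "torque": the same for the moment, N m; "opening": finger opening in m; "grip_force": force on a finger pad.
Only numpy, scipy, OpenCV 4.12 (cv2) and the standard library are available. Lean on these libraries where they do the work, as an engineer would, in place of code of your own. Each camera call takes 0.05 s, during which the arm holds its last target. There are 200 camera calls.

TASK

Make up the two job kits in the foam-lined trays, each part in the pocket cut for it. The transmitter kit (tray with the long pocket) gets the pressure transmitter in the long pocket, the brass union standing in the square one and the cable gland standing in the round one; the junction-box kit (tray with the marker pen) gets the row of terminals in its larger pocket and the fuse carton in the smaller, both flat on the pocket floor. Leave the battery, the hex keys and the pen where they are.

Things in the scene. Friction and masses are not known exactly. Their poses are not given: they have to be found in the camera images.
- tray_transmitter: Grey kit tray, 122 (x) x 188 (y) mm, fixed; the origin is under its centre, z up. Dark foam, top 12 mm above the origin, metal rim 13 mm; pockets 8 mm deep, their pale floor 4 mm above the origin. Pocket centres (x, y) and sizes along x and y in the tray's frame: long pocket (-27, 0) 48 x 162; square pocket (32, 48) 39 x 39; round pocket (32, -48), 34 across. Empty at the start.
- tray_junction: Grey kit tray, 122 (x) x 188 (y) mm, fixed; the origin is under its centre, z up. Dark foam, top 12 mm above the origin, metal rim 13 mm; pockets 8 mm deep, their pale floor 4 mm above the origin. Pocket centres (x, y) and sizes along x and y in the tray's frame: larger pocket (-19, 42) 71 x 59; smaller pocket (-19, -42) 64 x 46; narrow pocket (38, 0) with the pen in it.
- transmitter_centre (a point): Pressure transmitter lying flat (the stock lies on an open tool wallet, 7 mm above the worktop): white barrel of 32 mm diameter, square black head at +y, 148 mm long along its y, 34 high, 0.3 kg. The point is at mid-length, 17 mm above its underside; the barrel runs from y = -40 to +30 mm: grip there. Goes in the long pocket, either way round.
- union_centre (a point): Brass pipe union standing on its nut, 48 mm high, 70 g: foot nut 22 x 25 mm and 12 high, an upper hexagon 20 (x) x 22 (y) mm from 18 to 28 mm above its foot, 14 mm stem above. The point is on its axis, 24 mm above its foot. Goes in the square pocket, standing.
- gland_centre (a point): Grey plastic cable gland standing on its thread, 45 mm high, 30 g: thread 19 mm thick up to 16 mm, hexagon 26 (x) x 30 (y) mm from 16 to 25 mm, 24 mm domed cap above. The point is on its axis, 22.5 mm above its foot. Goes in the round pocket, standing.
- terminals_centre (a point): Row of grey and blue rail terminals, a block of 45 (x) x 57 (y) x 36 (z) mm, 0.1 kg; the point is its centre. Goes in the larger pocket, its 57 mm side along the tray's x.
- fuse_carton_centre (a point): Small green fuse carton, 32 (x) x 50 (y) x 22 (z) mm, 40 g, lying flat; the point is its centre. Goes in the smaller pocket, its 50 mm side along the tray's x.
- battery_centre (a point): Bystander in the stock: black block battery with an orange band, 26 (x) x 52 (y) x 17 mm, not part of either kit. The point is its centre.
- hex_set_centre (a point): Bystander: red folding hex key set, 22 (x) x 86 (y) x 28 mm. The point is its centre.
- pen_centre (a point): Bystander: white marker pen with a blue cap, 138 mm long, 16 thick, already packed in the narrow pocket of the junction-box tray. The point is its centre.
Mind the look-alikes: they are no part of the job. What is shaped like the part that bears terminals_centre but pink is not meant. What is shaped like the part that bears fuse_carton_centre but blue is not meant.

How it is judged:
At the end, for the whole second after the job is handed in: Each of the five parts lies or stands on the floor of its own pocket, centre within 10 mm of the pocket's centre along both tray axes and 4 mm in height, union, gland, terminals and carton upright within 0.15 rad, transmitter along its pocket within 0.2 rad, all at rest (x of transmitter_centre in the frame of tray_transmitter between -0.037 and -0.017 m and y of transmitter_centre in the frame of tray_transmitter between -0.01 and 0.01 m and z of transmitter_centre in the frame of tray_transmitter between 0.017 and 0.025 m and angle between the y axis of transmitter_centre and the y axis of tray_transmitter, either way round below 0.2 rad and linear speed of each of transmitter, union, gland, terminals, fuse_carton below 0.01 m/s and x of union_centre in the frame of tray_transmitter between 0.022 and 0.042 m and y of union_centre in the frame of tray_transmitter between 0.038 and 0.058 m and z of union_centre in the frame of tray_transmitter between 0.024 and 0.032 m and angle between each of union_centre, gland_centre, terminals_centre, fuse_carton_centre's own z axis and vertical below 0.15 rad and x of gland_centre in the frame of tray_transmitter between 0.022 and 0.042 m and y of gland_centre in the frame of tray_transmitter between -0.058 and -0.038 m and z of gland_centre in the frame of tray_transmitter between 0.0225 and 0.0305 m and x of terminals_centre in the frame of tray_junction between -0.029 and -0.009 m and y of terminals_centre in the frame of tray_junction between 0.032 and 0.052 m and z of terminals_centre in the frame of tray_junction between 0.018 and 0.026 m and x of fuse_carton_centre in the frame of tray_junction between -0.029 and -0.009 m and y of fuse_carton_centre in the frame of tray_junction between -0.052 and -0.032 m and z of fuse_carton_centre in the frame of tray_junction between 0.011 and 0.019 m); the robot touches nothing.
It fails at once if the battery is shifted by more than 15 mm (distance of battery_centre from where it was at the start of the episode above 0.015 m).
It fails at once if the hex key set is shifted by more than 15 mm (distance of hex_set_centre from where it was at the start of the episode above 0.015 m).
It fails at once if the marker pen is shifted by more than 15 mm (distance of pen_centre from where it was at the start of the episode above 0.015 m).
It also fails if it takes over 120 s, if anything falls off the work surface, if the arm or the gripper's body presses on something with over 40 N, if the wrist force passes 120 N, or if a joint passes its speed limit or range.

## Working session

There is one attempt and no reset: what is moved stays moved. The work goes in short steps, Python scripts to look and compute and a tool call to move; the robot and the scene stay as the last step left them, time stands still between calls to the robot, and variables do not carry over. Pictures are saved under pics/ and viewed, at most 18 in all, crops included, and the job is handed in when it is done.

Besides the shell and the picture viewer there is one more tool, called after "Emit:" as name(argument=value, ...), one argument or row to a line, values as JSON. arm_command: Moves the arm, as the interface text tells. Its arguments: {"type":"object","properties":{"moves":{"type":"array"},"squeeze":{"type":"number"}},"required":["moves"]}

```bash
mkdir -p pics
python3 - <<'E'
from cell import robot
import cv2
for n in ("top","scene"):
    cv2.imwrite(f"pics/{n}0.png",robot.read_camera(n)[:,:,::-1])
    m=robot.camera_model(n);print(n,{k:(v.round(3).tolist() if hasattr(v,'round') and hasattr(v,'tolist') else v) for k,v in m.items()})
s=robot.observe();print(s['time'],s['tool_pos'],s['tool_rot'],s['opening'])
E
```

```text
top {'fx': 516.4505429725205, 'fy': 516.4505429725205, 'cx': 312.1279525558498, 'cy': 235.46179937920695, 'R': [[-0.003, -1.0, -0.001], [-0.996, 0.003, -0.088], [0.088, 0.001, -0.996]], 't': [0.161, 0.609, 0.958]}
scene {'fx': 575.6565942251267, 'fy': 575.6565942251267, 'cx': 316.30251920609743, 'cy': 241.14031144507285, 'R': [[0.859, -0.512, 0.017], [-0.377, -0.654, -0.655], [0.346, 0.557, -0.755]], 't': [-0.431, 0.346, 0.869]}
0.1 [0.21997482 0.47629268 0.22610407] [-3.14021786e+00 -1.96568602e-04  2.70881295e+00] 0.09204778040038986
```

View pics/top0.png

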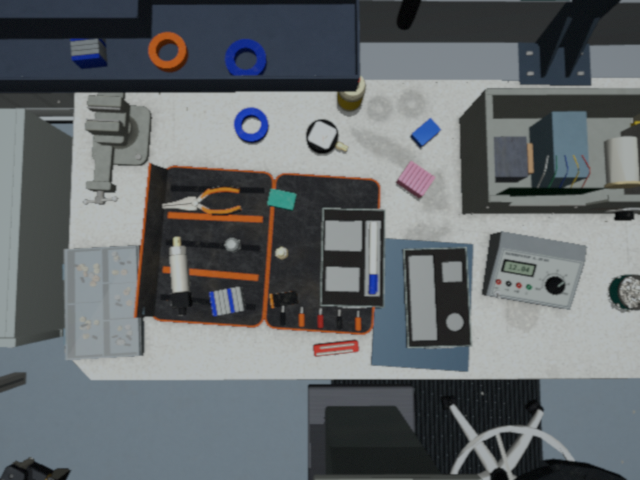

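View pics/scene0.png

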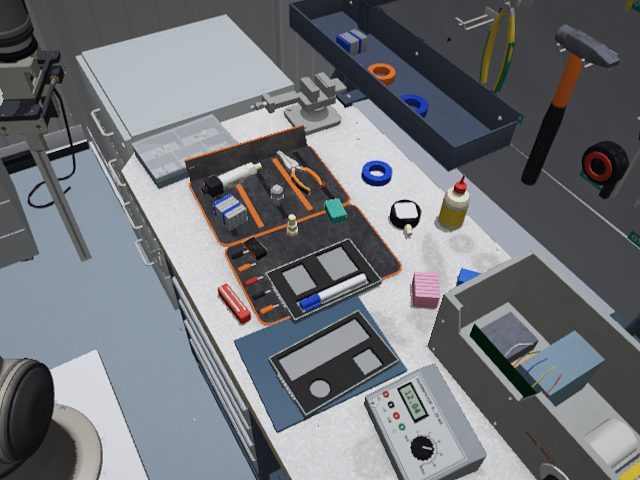

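The top view shows, as (col,row): transmitter (178,272), terminals (227,300), gland (232,244), union (281,253), green carton (281,199), battery (285,298), red hex set (335,348), junction tray (352,257) and transmitter tray (437,297). The scene view agrees, and a wallet flap stands behind the transmitter. Next I'll measure by colour.

```bash
cat > h.py <<'E'
from cell import robot
import cv2, numpy as np
def ray(m,uv,z):
    """world xy of pixels uv on plane z"""
    uv=np.atleast_2d(uv).astype(float)
    d=np.c_[(uv[:,0]-m['cx'])/m['fx'],(uv[:,1]-m['cy'])/m['fy'],np.ones(len(uv))]@np.array(m['R'])
    c=-np.array(m['R']).T@np.array(m['t'])
    return (c+d*((z-c[2])/d[:,2])[:,None])[:,:2]
def proj(m,X):
    p=np.atleast_2d(X)@np.array(m['R']).T+m['t']
    return np.c_[m['fx']*p[:,0]/p[:,2]+m['cx'],m['fy']*p[:,1]/p[:,2]+m['cy']]
def rect(m,mask,z,win=None,amin=20):
    """min-area rectangles of mask blobs, in world at plane z"""
    k=np.zeros_like(mask)
    if win: a,b,c,d=win; k[b:d,a:c]=mask[b:d,a:c]
    else: k=mask
    out=[]
    for c in cv2.findContours(k,cv2.RETR_EXTERNAL,cv2.CHAIN_APPROX_NONE)[0]:
        if cv2.contourArea(c)<amin: continue
        w=ray(m,c[:,0],z).astype(np.float32)*1000
        (x,y),(a,b),t=cv2.minAreaRect(w)
        if a<b: a,b,t=b,a,t+90     # t = direction of long side
        out.append(((x/1000).__round__(4),(y/1000).__round__(4),round(a),round(b),round((t+90)%180-90,1)))
    return out
E
python3 - <<'E'
from h import *
im=cv2.imread('pics/top0.png'); m=robot.camera_model('top'); h=cv2.cvtColor(im,cv2.COLOR_BGR2HSV)
R=lambda lo,hi:cv2.inRange(h,np.array(lo),np.array(hi))
print('carton',rect(m,R((70,80,60),(95,255,255)),.029,(260,180,305,220)))
print('terminals',rect(m,cv2.morphologyEx(R((0,0,120),(180,255,255))|R((105,80,70),(130,255,255)),cv2.MORPH_CLOSE,np.ones((3,3))),.043,(200,275,255,325)))
print('trans barrel',rect(m,R((0,0,150),(180,60,255)),.024,(165,230,195,296)))
print('trans all dark?',rect(m,R((0,0,0),(180,255,25)),.041,(165,280,200,325)))
print('gland',rect(m,R((0,0,110),(180,60,255)),.052,(218,232,250,262)))
print('union',rect(m,R((10,20,110),(40,255,255)),.055,(268,240,295,268)))
print('hex',rect(m,R((0,150,80),(6,255,255))|R((170,150,80),(180,255,255)),.028,(305,330,365,362)))
pale=R((0,0,110),(180,60,255))
print('J pockets',rect(m,pale,.011,(323,212,366,302)))
print('T pockets',rect(m,pale,.006,(408,254,468,342)))
print('wallet wall etc', 'trays rim corner')
c=im[150:350,130:480]; cv2.imwrite('pics/topc.png',cv2.resize(c,(790,451),interpolation=cv2.INTER_CUBIC))
E
```

```text
carton [(0.6798, 0.2183, 54, 35, 78.4)]
terminals [(0.4458, 0.3368, 61, 4, 89.8), (0.4858, 0.3209, 59, 48, -80.3), (0.5296, 0.3183, 101, 9, 89.8)]
trans barrel [(0.556, 0.4173, 103, 24, 5.5)]
trans all dark? [(0.4892, 0.3852, 24, 11, 1.0)]
gland [(0.5925, 0.3101, 22, 20, -44.8)]
union [(0.5754, 0.217, 21, 21, -11.1), (0.5736, 0.2383, 50, 6, 0.2)]
hex [(0.4001, 0.1166, 81, 18, -86.2)]
J pockets [(0.5264, 0.1022, 62, 46, 89.4), (0.6104, 0.0994, 70, 57, 89.7)]
T pockets [(0.4433, -0.1134, 31, 29, -1.5), (0.54, -0.1105, 37, 37, 89.8), (0.4904, -0.0524, 161, 47, 1.5)]
wallet wall etc trays rim corner
```

View pics/topc.png

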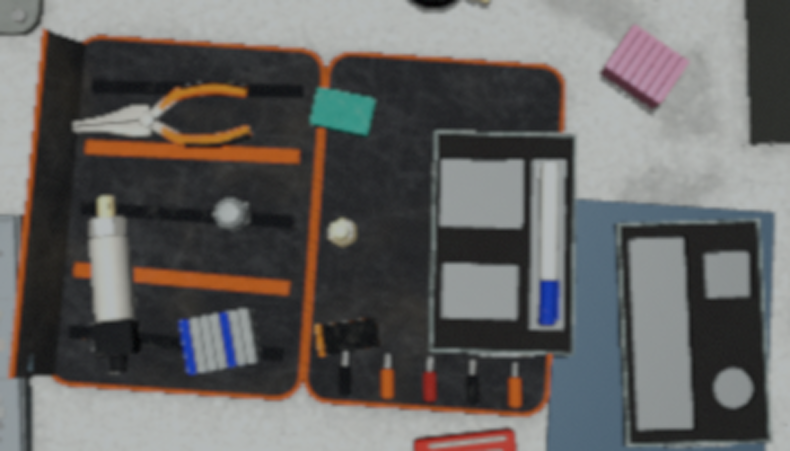

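The crop shows the transmitter running from its tip at (105,197) to its tail at (118,372), next to the slanting flap. Terminals are at (218,341), gland (232,212), union (342,232) and carton (343,110). Next I'll triangulate the flap and plan the first move.

```bash
cat >> h.py <<'E'
def tri(p1,p2,n=('top','scene')):
    P=[]
    for k in n:
        m=robot.camera_model(k); K=np.array([[m['fx'],0,m['cx']],[0,m['fy'],m['cy']],[0,0,1]]); P.append(K@np.c_[m['R'],m['t']])
    X=cv2.triangulatePoints(P[0],P[1],np.array(p1,float),np.array(p2,float)).ravel(); return (X[:3]/X[3]).round(3)
def plan(*poses):
    """tool-down targets (x,y,z,yaw deg) -> shift, turn in the tool axes at the start of each leg"""
    from scipy.spatial.transform import Rotation as Ro
    s=robot.observe(); p=np.array(s['tool_pos']); R=Ro.from_euler('xyz',s['tool_rot'])
    print('at',p.round(4),'yaw',round(float(np.degrees(s['tool_rot'][2])),1),'t',round(s['time'],2))
    for q in poses:
        T=Ro.from_euler('xyz',[np.pi,0,np.radians(q[3])]); t=np.array(q[:3])
        d=R.inv().apply(t-p); w=(R.inv()*T).as_rotvec()
        print(d.round(3).tolist(),w.round(3).tolist(),'rows',round(max(np.linalg.norm(d)/.05,np.linalg.norm(w)/.1499),1)); p,R=t,T
E
python3 - <<'E'
from h import *
print('wall top',tri((150,163),(304,127)),tri((135.3,316),(186,158)))
m=robot.camera_model('top')
print('wall base',ray(m,[(167,168),(154.4,318),(162,270)],.007))
print('trans axis',ray(m,[(176.5,237.3),(179.2,265),(182.3,314.8)],.024))
plan((.47,.33,.25,99.7))
E
```

```text
wall top [0.747 0.468 0.042] [0.459 0.483 0.058]
wall base [[0.745367   0.44487389]
 [0.4528759  0.46281437]
 [0.54482098 0.45026415]]
trans axis [[0.60679964 0.41895244]
 [0.55382826 0.41276178]
 [0.45985701 0.40509176]]
at [0.22   0.4763 0.2261] yaw 155.2 t 0.1
[-0.288, -0.028, -0.024] [-0.001, 0.0, 0.969] rows 6.5
```

Emit:
arm_command(
  moves=[
    [[-0.288, -0.028, -0.024], [0, 0, 0.969], 0.07],
    [[-0.288, -0.028, -0.024], [0, 0, 0.969], 0.07],
    [[-0.288, -0.028, -0.024], [0, 0, 0.969], 0.07],
    [[-0.288, -0.028, -0.024], [0, 0, 0.969], 0.07],
    [[-0.288, -0.028, -0.024], [0, 0, 0.969], 0.07],
  ],
  squeeze=20,
)

```text
time: 0.6
tool_pos: [0.4365, 0.3494, 0.2473]
tool_rot: [-3.141, -0.0, 1.953]
contact_force: [0.2, 1.5, 0.6]
opening: 0.0701
grip_force: 0.0
```

Run:
```python
from h import *
plan((.47,.33,.25,99.7))
```

```text
at [0.4365 0.3494 0.2473] yaw 111.9 t 0.6
[-0.03, 0.024, -0.003] [-0.001, -0.0, 0.213] rows 1.4
```

Emit:
arm_command(
  moves=[
    [[-0.03, 0.024, -0.003], [0, 0, 0.213], 0.07],
    [[-0.03, 0.024, -0.003], [0, 0, 0.213], 0.07],
    [[-0.03, 0.024, -0.003], [0, 0, 0.213], 0.07],
    [[-0.03, 0.024, -0.003], [0, 0, 0.213], 0.07],
    [[-0.03, 0.024, -0.003], [0, 0, 0.213], 0.07],
  ],
)

```text
time: 1.1
tool_pos: [0.4679, 0.3326, 0.2503]
tool_rot: [-3.141, -0.0, 1.749]
contact_force: [0.4, -0.3, 0.4]
opening: 0.0696
grip_force: 0.0
```

Run:
```python
from h import *
m=robot.camera_model('wrist'); im=robot.read_camera('wrist')[:,:,::-1]; cv2.imwrite('pics/w1.png',im)
import pickle; pickle.dump(m,open('pics/w1.pkl','wb'))
print('cam pos',-np.array(m['R']).T@m['t'],m['fx'],m['cx'],m['cy']); plan((.47,.33,.25,99.7))
print(proj(m,[[.4858,.3209,.043],[.5925,.3101,.052],[.534,.4125,.041]]).round())
```

```text
cam pos [0.45568049 0.4012727  0.40744806] 410.9236500039766 313.09859005059025 236.6481958920535
at [0.468  0.3326 0.2504] yaw 100.2 t 1.15
[-0.003, 0.002, 0.0] [-0.0, -0.0, 0.008] rows 0.1
[[330. 222.]
 [443. 256.]
 [404. 129.]]
```

View pics/w1.png

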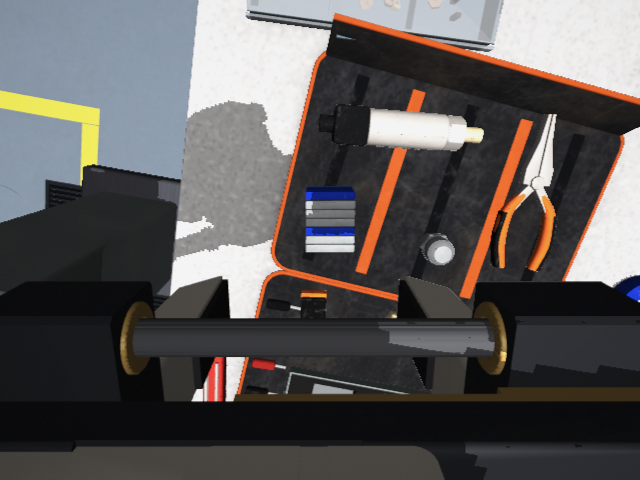

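The wrist view shows the terminals squarely aligned at (330,220), the gland at (438,249) and the transmitter from (320,123) to (483,135). The flap is well clear above it.

Run:
```python
from h import *
import pickle
im=cv2.imread('pics/w1.png'); m=pickle.load(open('pics/w1.pkl','rb')); h=cv2.cvtColor(im,cv2.COLOR_BGR2HSV)
R=lambda lo,hi:cv2.inRange(h,np.array(lo),np.array(hi))
pale=R((0,0,75),(180,70,255)); blue=R((105,80,60),(130,255,255))
C=lambda k:cv2.morphologyEx(k,cv2.MORPH_CLOSE,np.ones((5,5)))
def px(k,w):
    z=np.zeros_like(k);a,b,c,d=w;z[b:d,a:c]=k[b:d,a:c]
    for c in cv2.findContours(z,cv2.RETR_EXTERNAL,cv2.CHAIN_APPROX_NONE)[0]:
        if cv2.contourArea(c)>60: print(cv2.boundingRect(c),end=' ')
for n,k,w,z in (('term',C(pale|blue),(295,180,362,258),.043),('trans barrel',C(pale),(366,100,450,158),.024),('gland',C(pale),(412,225,470,270),.040)):
    print(n,rect(m,k,z,w),end=' '); px(k,w); print()
print('term top centre (front face row 186-197?)')
```

```text
term [(0.4856, 0.3231, 61, 45, -79.8)] (305, 186, 51, 67) 
trans barrel [(0.5426, 0.4134, 76, 33, 5.9)] (366, 108, 84, 42) 
gland [(0.5909, 0.3127, 32, 28, -25.5)] (420, 233, 35, 32) 
term top centre (front face row 186-197?)
```

Run:
```python
from h import *
import pickle
m=pickle.load(open('pics/w1.pkl','rb'))
print('trans ends',ray(m,[(320,123),(483,135)],.024))
plan((.4856,.3215,.10,100),(.4856,.3215,.017,100),(.4856,.3215,.14,100),(.6104,.0994,.14,88.5),(.6104,.0994,.03,88.5),(.6104,.0994,.022,88.5))
```

```text
trans ends [[0.46169205 0.40499325]
 [0.60899747 0.42087198]]
at [0.468  0.3326 0.2504] yaw 100.2 t 1.15
[-0.014, 0.015, 0.15] [-0.0, -0.0, 0.003] rows 3.0
[0.0, -0.0, 0.083] [0.0, 0.0, 0.0] rows 1.7
[0.0, 0.0, -0.123] [0.0, 0.0, 0.0] rows 2.5
[-0.24, 0.084, 0.0] [-0.0, -0.0, 0.201] rows 5.1
[-0.0, -0.0, 0.11] [0.0, 0.0, 0.0] rows 2.2
[-0.0, -0.0, 0.008] [0.0, 0.0, 0.0] rows 0.2
```

Emit:
arm_command(
  moves=[
    [[-0.014, 0.015, 0.05], [0, 0, 0.003], 0.07],
    [[-0.014, 0.015, 0.1], [0, 0, 0.003], 0.07],
    [[-0.014, 0.015, 0.15], [0, 0, 0.003], 0.07],
    [[-0.014, 0.015, 0.19], [0, 0, 0.003], 0.07],
    [[-0.014, 0.015, 0.22], [0, 0, 0.003], 0.07],
  ],
)

```text
time: 1.65
tool_pos: [0.484, 0.3208, 0.0274]
tool_rot: [-3.138, 0.001, 1.745]
contact_force: [0.5, 0.3, 0.4]
opening: 0.07
grip_force: 0.0
```

Emit:
arm_command(
  moves=[
    [[0, 0, 0.013], [0, 0, 0], 0.07],
    [[0, 0, 0.013], [0, 0, 0], 0.03],
    [[0, 0, 0.013], [0, 0, 0], 0.03],
    [[0, 0, 0.013], [0, 0, 0], 0.03],
    [[0, 0, 0.013], [0, 0, 0], 0.03],
  ],
  squeeze=25,
)

```text
time: 2.15
tool_pos: [0.4869, 0.3215, 0.0193]
tool_rot: [3.138, -0.001, 1.743]
contact_force: [-1.1, 0.7, 4.5]
opening: 0.0448
grip_force: 25.0
```

Emit:
arm_command(
  moves=[
    [[0, 0, 0], [0, 0, 0], 0.03],
    [[0, 0, 0], [0, 0, 0], 0.03],
    [[0, 0, -0.04], [0, 0, 0], 0.03],
    [[0, 0, -0.08], [0, 0, 0], 0.03],
    [[0, 0, -0.123], [0, 0, 0], 0.03],
  ],
)

```text
time: 2.65
tool_pos: [0.4856, 0.3206, 0.1419]
tool_rot: [-3.141, 0.0, 1.743]
contact_force: [0.4, 1.1, -1.2]
opening: 0.0447
grip_force: 25.0
```

Emit:
arm_command(
  moves=[
    [[-0.04, 0.014, 0], [0, 0, 0.04], 0.03],
    [[-0.085, 0.03, 0], [0, 0, 0.08], 0.03],
    [[-0.13, 0.046, 0], [0, 0, 0.12], 0.03],
    [[-0.175, 0.062, 0], [0, 0, 0.16], 0.03],
    [[-0.22, 0.077, 0], [0, 0, 0.201], 0.03],
  ],
)

```text
time: 3.15
tool_pos: [0.6003, 0.1155, 0.1411]
tool_rot: [3.14, -0.0, 1.54]
contact_force: [1.0, -0.1, -1.5]
opening: 0.0448
grip_force: 25.0
```

Run:
```python
from h import *
print(robot.observe()['contact_force'],robot.observe()['opening'])
plan((.6104,.0994,.10,88.5),(.6104,.0994,.03,88.5))
```

```text
[ 1.02566124 -0.13112338 -1.51835651] 0.04477644696137847
at [0.6003 0.1155 0.1411] yaw 88.3 t 3.15
[-0.016, 0.011, 0.041] [0.001, -0.0, -0.004] rows 0.9
[-0.0, -0.0, 0.07] [0.0, 0.0, 0.0] rows 1.4
```

Emit:
arm_command(
  moves=[
    [[-0.016, 0.011, 0], [0, 0, -0.003], 0.03],
    [[-0.016, 0.011, 0], [0, 0, -0.003], 0.03],
    [[-0.016, 0.011, 0.04], [0, 0, -0.003], 0.03],
    [[-0.016, 0.011, 0.08], [0, 0, -0.003], 0.03],
    [[-0.016, 0.011, 0.106], [0, 0, -0.003], 0.03],
  ],
)

```text
time: 3.65
tool_pos: [0.6081, 0.102, 0.0322]
tool_rot: [-3.139, -0.0, 1.546]
contact_force: [0.4, 0.4, -1.0]
opening: 0.0449
grip_force: 25.0
```

Emit:
arm_command(
  moves=[
    [[0, 0, 0.003], [0, 0, 0], 0.03],
    [[0, 0, 0.006], [0, 0, 0], 0.03],
    [[0, 0, 0.009], [0, 0, 0], 0.03],
    [[0, 0, 0.01], [0, 0, 0], 0.03],
    [[0, 0, 0.01], [0, 0, 0], 0.03],
  ],
)

```text
time: 4.15
tool_pos: [0.6106, 0.1012, 0.0255]
tool_rot: [3.14, -0.0, 1.545]
contact_force: [-0.5, 0.2, -2.0]
opening: 0.0452
grip_force: 25.0
```

Run:
```python
from h import *
plan((.6104,.0994,.023,88.5))
cv2.imwrite('pics/s2.png',cv2.resize(robot.read_camera('scene')[200:360,200:440,::-1],(720,480)))
```

```text
at [0.6106 0.1012 0.0255] yaw 88.5 t 4.15
[-0.002, -0.0, 0.003] [0.002, -0.0, 0.0] rows 0.1
```

View pics/s2.png

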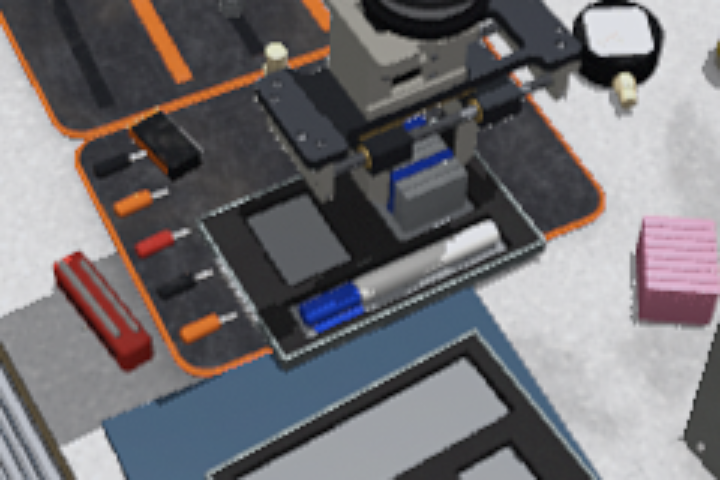

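The block hangs just above or inside the larger pocket, well clear of the pen. I'll lower it a little, release it and lift off.

Emit:
arm_command(
  moves=[
    [[-0.001, 0, 0.003], [0, 0, 0], 0.03],
    [[-0.001, 0, 0.004], [0, 0, 0], 0.03],
    [[-0.001, 0, 0.004], [0, 0, 0], 0.06],
    [[-0.001, 0, 0.004], [0, 0, 0], 0.065],
    [[-0.001, 0, 0.004], [0, 0, 0], 0.065],
  ],
)

```text
time: 4.7
tool_pos: [0.61, 0.0999, 0.0203]
tool_rot: [3.142, -0.0, 1.545]
contact_force: [-0.4, 0.4, -0.4]
opening: 0.0627
grip_force: 0.0
```

Emit:
arm_command(
  moves=[
    [[0, 0, -0.03], [0, 0, 0], 0.065],
    [[0, 0, -0.08], [0, 0, 0], 0.065],
    [[0, 0, -0.13], [0, 0, 0], 0.065],
    [[0, 0, -0.16], [0, 0, 0], 0.065],
    [[0, 0, -0.16], [0, 0, 0], 0.065],
  ],
)

```text
time: 5.2
tool_pos: [0.6126, 0.1001, 0.1859]
tool_rot: [3.132, -0.001, 1.545]
contact_force: [0.5, -0.7, -0.2]
opening: 0.0652
grip_force: 0.0
```

Run:
```python
from h import *
plan((.66,.18,.2,78.4))
```

```text
at [0.6126 0.1001 0.1859] yaw 88.5 t 5.2
[0.081, 0.045, -0.014] [0.01, -0.002, 0.176] rows 1.9
```

Emit:
arm_command(
  moves=[
    [[0.05, 0.02, -0.034], [0, 0, 0.09], 0.05],
    [[0.05, 0.02, -0.034], [0, 0, 0.176], 0.05],
    [[0.05, 0.02, -0.034], [0, 0, 0.176], 0.05],
    [[0.05, 0.02, -0.034], [0, 0, 0.176], 0.05],
    [[0.05, 0.02, -0.034], [0, 0, 0.176], 0.05],
  ],
)

```text
time: 5.7
tool_pos: [0.6305, 0.1484, 0.2127]
tool_rot: [-3.139, 0.001, 1.37]
contact_force: [0.8, 0.2, -0.4]
opening: 0.0498
grip_force: 0.0
```

Run:
```python
from h import *
import pickle
m=robot.camera_model('wrist'); im=robot.read_camera('wrist')[:,:,::-1].copy(); cv2.imwrite('pics/w2.png',im); pickle.dump(m,open('pics/w2.pkl','wb'))
h=cv2.cvtColor(im,cv2.COLOR_BGR2HSV)
R=lambda lo,hi:cv2.inRange(h,np.array(lo),np.array(hi))
print('carton',rect(m,R((70,80,60),(95,255,255)),.029,None,200))
print(proj(m,[[.6798,.2183,.029],[.5754,.217,.055],[.592,.311,.05]]).round())
plan((.6798,.2183,.05,78.4))
```

```text
carton [(0.6795, 0.2189, 50, 32, 77.8)]
[[356. 115.]
 [223. 145.]
 [213.   5.]]
at [0.6306 0.1484 0.213 ] yaw 78.4 t 5.75
[0.078, 0.035, 0.163] [-0.002, 0.001, 0.001] rows 3.7
```

View pics/w2.png

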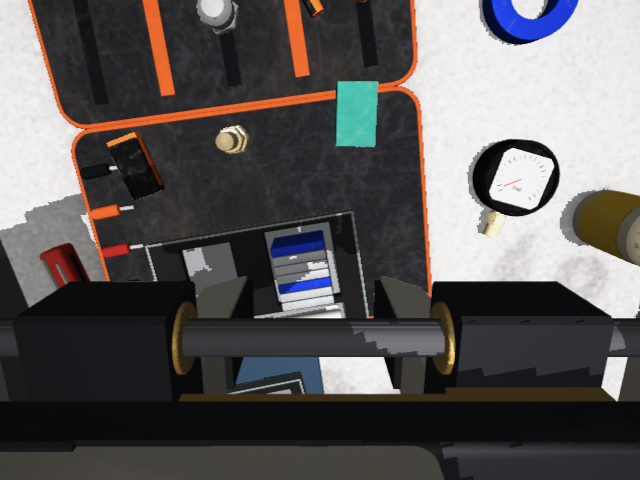

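The wrist view shows the carton at (356,114), the union standing at (232,140) with the battery at (135,165), and the terminals seated in their pocket at (300,265).

Emit:
arm_command(
  moves=[
    [[0.04, 0.018, 0.02], [0, 0, 0], 0.052],
    [[0.079, 0.035, 0.05], [0, 0, 0.005], 0.052],
    [[0.079, 0.035, 0.1], [0, 0, 0.005], 0.052],
    [[0.079, 0.035, 0.15], [0, 0, 0.005], 0.052],
    [[0.079, 0.035, 0.18], [0, 0, 0.005], 0.052],
  ],
)

```text
time: 6.25
tool_pos: [0.6788, 0.2187, 0.029]
tool_rot: [-3.135, 0.003, 1.364]
contact_force: [-1.2, -0.6, -0.4]
opening: 0.0519
grip_force: 0.0
```

Emit:
arm_command(
  moves=[
    [[0, 0, 0.012], [0, 0, 0], 0.052],
    [[0, 0, 0.017], [0, 0, 0], 0.052],
    [[0, 0, 0.017], [0, 0, 0], 0.052],
    [[0, 0, 0.017], [0, 0, 0], 0.02],
    [[0, 0, 0.017], [0, 0, 0], 0.02],
  ],
  squeeze=15,
)

```text
time: 6.75
tool_pos: [0.6826, 0.22, 0.0197]
tool_rot: [3.138, -0.002, 1.364]
contact_force: [-0.4, -0.1, -0.6]
opening: 0.0402
grip_force: 0.0
```

Emit:
arm_command(
  moves=[
    [[0, 0, 0], [0, 0, 0], 0.02],
    [[0, 0, 0], [0, 0, 0], 0.02],
    [[0, 0, -0.03], [0, 0, 0], 0.02],
    [[0, 0, -0.07], [0, 0, 0], 0.02],
    [[0, 0, -0.1], [0, 0, 0], 0.02],
  ],
)

```text
time: 7.25
tool_pos: [0.6818, 0.2199, 0.1197]
tool_rot: [3.14, -0.001, 1.364]
contact_force: [0.0, 0.8, -0.1]
opening: 0.0318
grip_force: 15.0
```

Run:
```python
from h import *
plan((.5264,.1022,.116,88.3),(.5264,.1022,.022,88.3))
```

```text
at [0.6818 0.2199 0.1197] yaw 78.1 t 7.25
[-0.147, -0.128, 0.003] [0.002, -0.001, -0.177] rows 3.9
[0.0, -0.0, 0.094] [0.0, 0.0, 0.0] rows 1.9
```

Emit:
arm_command(
  moves=[
    [[-0.036, -0.032, 0], [0, 0, -0.04], 0.02],
    [[-0.073, -0.064, 0], [0, 0, -0.08], 0.02],
    [[-0.11, -0.096, 0], [0, 0, -0.13], 0.02],
    [[-0.147, -0.128, 0], [0, 0, -0.177], 0.02],
    [[-0.147, -0.128, 0], [0, 0, -0.177], 0.02],
  ],
)

```text
time: 7.75
tool_pos: [0.519, 0.0998, 0.1163]
tool_rot: [-3.133, 0.001, 1.54]
contact_force: [-0.5, -0.1, -0.4]
opening: 0.0321
grip_force: 15.0
```

Run:
```python
from h import *
plan((.5264,.1022,.028,88.3))
```

```text
at [0.519  0.0998 0.1163] yaw 88.2 t 7.75
[0.003, 0.008, 0.088] [-0.009, 0.001, -0.001] rows 1.8
```

Emit:
arm_command(
  moves=[
    [[0.001, 0.001, 0], [0, 0, 0], 0.02],
    [[0.001, 0.001, 0.03], [0, 0, 0], 0.02],
    [[0.001, 0.001, 0.06], [0, 0, 0], 0.02],
    [[0.001, 0.001, 0.08], [0, 0, 0], 0.02],
    [[0.001, 0.001, 0.08], [0, 0, 0], 0.02],
  ],
)

```text
time: 8.25
tool_pos: [0.5269, 0.1039, 0.035]
tool_rot: [-3.138, 0.0, 1.541]
contact_force: [0.1, 0.2, -0.2]
opening: 0.032
grip_force: 15.0
```

Run:
```python
from h import *
plan((.5264,.1022,.0235,88.3))
```

```text
at [0.5269 0.1039 0.035 ] yaw 88.3 t 8.25
[-0.002, -0.0, 0.011] [-0.003, 0.0, 0.0] rows 0.2
```

Good, that was transient. Lower, release and lift, heading for the union.

Emit:
arm_command(
  moves=[
    [[-0.002, 0, 0.006], [0, 0, 0], 0.02],
    [[-0.002, 0, 0.011], [0, 0, 0], 0.02],
    [[-0.002, 0, 0.012], [0, 0, 0], 0.02],
    [[-0.002, 0, 0.012], [0, 0, 0], 0.02],
    [[-0.002, 0, 0.012], [0, 0, 0], 0.045],
  ],
)

```text
time: 8.75
tool_pos: [0.5274, 0.1013, 0.026]
tool_rot: [3.14, -0.0, 1.541]
contact_force: [-0.6, -0.3, 0.7]
opening: 0.0359
grip_force: 0.0
```

Emit:
arm_command(
  moves=[
    [[0, 0, 0], [0, 0, 0], 0.045],
    [[0, 0, -0.03], [0, 0, 0], 0.045],
    [[0, 0, -0.08], [0, 0, 0], 0.045],
    [[0, 0, -0.13], [0, 0, 0], 0.045],
    [[0, 0, -0.16], [0, 0, 0], 0.045],
  ],
)

```text
time: 9.25
tool_pos: [0.528, 0.1013, 0.1897]
tool_rot: [3.136, -0.001, 1.541]
contact_force: [1.0, 0.2, 0.3]
opening: 0.0448
grip_force: 0.0
```

Run:
```python
from h import *
import pickle
im=cv2.imread('pics/w2.png'); m=pickle.load(open('pics/w2.pkl','rb'))
cv2.imwrite('pics/w2u.png',cv2.resize(im[100:210,80:280],(800,440),interpolation=cv2.INTER_CUBIC))
print('stem top',ray(m,[(223,141)],.055),'batt',ray(m,[(121,140),(163,190)],.024))
plan((.535,.15,.2,88.3))
```

```text
stem top [[0.57625593 0.21960746]] batt [[0.48763751 0.23732033]
 [0.50936616 0.19084315]]
at [0.528  0.1013 0.1897] yaw 88.3 t 9.25
[0.049, 0.006, -0.01] [0.005, -0.001, -0.0] rows 1.0
```

View pics/w2u.png

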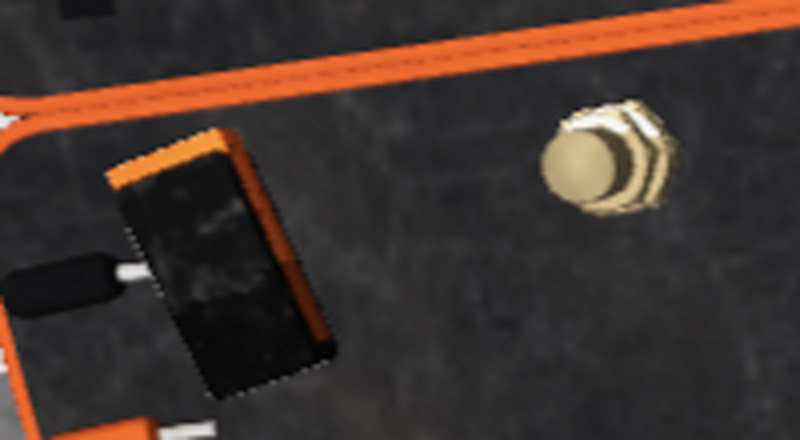

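The crop shows the stem top centred at (582,168) and a hexagon with one flat facing about 15° clockwise from the image x axis. I'll go closer with the fingers turned to match.

Emit:
arm_command(
  moves=[
    [[0.04, 0.012, 0.01], [0, 0, 0.149], 0.045],
    [[0.04, 0.012, 0.02], [0, 0, 0.298], 0.045],
    [[0.04, 0.012, 0.02], [0, 0, 0.44], 0.045],
    [[0.04, 0.012, 0.02], [0, 0, 0.44], 0.045],
    [[0.04, 0.012, 0.02], [0, 0, 0.44], 0.045],
  ],
)

```text
time: 9.75
tool_pos: [0.5401, 0.1408, 0.1657]
tool_rot: [3.141, -0.0, 1.105]
contact_force: [0.3, 0.2, -0.4]
opening: 0.045
grip_force: 0.0
```

Run:
```python
from h import *
import pickle
m=robot.camera_model('wrist'); im=robot.read_camera('wrist')[:,:,::-1].copy(); pickle.dump(m,open('pics/w3.pkl','wb'))
u,v=proj(m,[[.576,.2185,.03]])[0].round().astype(int); u0=max(u-70,0);v0=max(v-60,0);print(u,v,u0,v0)
c=im[v0:v0+120,u0:u0+140]; cv2.imwrite('pics/w3.png',cv2.resize(c,None,fx=5,fy=5,interpolation=cv2.INTER_CUBIC))
plan((.576,.2185,.1,63))
```

```text
308 102 238 42
at [0.5402 0.1407 0.1657] yaw 63.3 t 9.8
[0.086, -0.003, 0.066] [0.001, -0.0, 0.005] rows 2.2
```

View pics/w3.png

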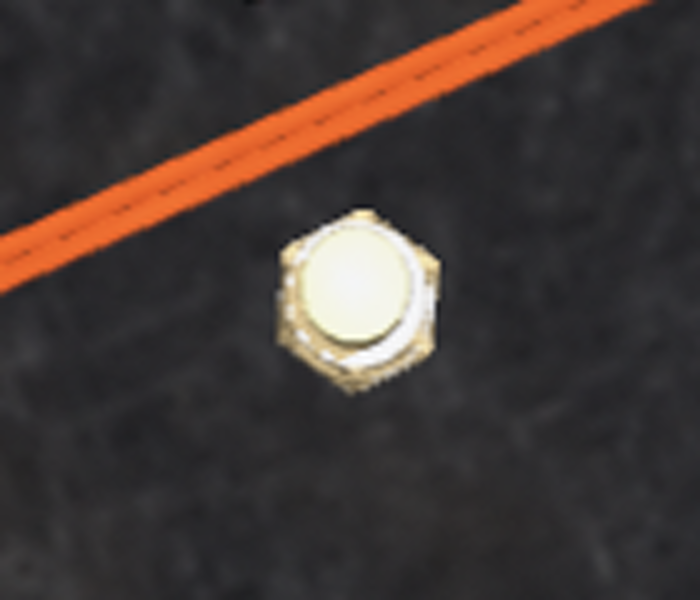

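The flats are aligned with the fingers; the stem top is at crop (356,280) and the hexagon centre at (358,300).

Run:
```python
from h import *
import pickle
m=pickle.load(open('pics/w3.pkl','rb'))
print(ray(m,[(309.2,98)],.055),ray(m,[(309.6,102)],.027))
x,y=(ray(m,[(309.2,98)],.055)+ray(m,[(309.6,102)],.027))[0]/2
plan((x,y,.08,63),(x,y,.021,63))
```

```text
[[0.57737045 0.21926096]] [[0.57701978 0.21850596]]
at [0.5402 0.1407 0.1657] yaw 63.3 t 9.8
[0.086, -0.002, 0.086] [0.001, -0.0, 0.005] rows 2.4
[0.0, -0.0, 0.059] [0.0, 0.0, 0.0] rows 1.2
```

Emit:
arm_command(
  moves=[
    [[0.043, -0.001, 0.02], [0, 0, 0], 0.045],
    [[0.086, -0.002, 0.03], [0, 0, 0], 0.045],
    [[0.086, -0.002, 0.06], [0, 0, 0], 0.045],
    [[0.086, -0.002, 0.086], [0, 0, 0], 0.045],
    [[0.086, -0.002, 0.086], [0, 0, 0], 0.045],
  ],
)

```text
time: 10.3
tool_pos: [0.5749, 0.2179, 0.0758]
tool_rot: [-3.136, 0.005, 1.103]
contact_force: [-1.1, -0.2, -0.1]
opening: 0.0452
grip_force: 0.0
```

Emit:
arm_command(
  moves=[
    [[0, 0, 0.03], [0, 0, 0], 0.045],
    [[0, 0, 0.058], [0, 0, 0], 0.045],
    [[0, 0, 0.059], [0, 0, 0], 0.045],
    [[0, 0, 0.059], [0, 0, 0], 0.045],
    [[0, 0, 0.059], [0, 0, 0], 0.045],
  ],
)

```text
time: 10.8
tool_pos: [0.5787, 0.2186, 0.0228]
tool_rot: [3.139, -0.002, 1.101]
contact_force: [-0.7, -0.2, -0.1]
opening: 0.045
grip_force: 0.0
```

Emit:
arm_command(
  moves=[
    [[0, 0, 0], [0, 0, 0], 0.01],
    [[0, 0, 0], [0, 0, 0], 0.01],
    [[0, 0, 0], [0, 0, 0], 0.01],
    [[0, 0, 0], [0, 0, 0], 0.01],
    [[0, 0, 0], [0, 0, 0], 0.01],
  ],
  squeeze=20,
)

```text
time: 11.3
tool_pos: [0.5773, 0.2185, 0.0207]
tool_rot: [3.141, -0.0, 1.101]
contact_force: [-0.4, -0.1, 2.8]
opening: 0.0184
grip_force: 20.0
```

Emit:
arm_command(
  moves=[
    [[0, 0, 0], [0, 0, 0], 0.01],
    [[0, 0, -0.02], [0, 0, 0], 0.01],
    [[0, 0, -0.05], [0, 0, 0], 0.01],
    [[0, 0, -0.08], [0, 0, 0], 0.01],
    [[0, 0, -0.11], [0, 0, 0], 0.01],
  ],
)

```text
time: 11.8
tool_pos: [0.577, 0.2184, 0.1311]
tool_rot: [-3.141, 0.001, 1.101]
contact_force: [1.3, -0.5, -1.7]
opening: 0.0183
grip_force: 20.0
```

Run:
```python
from h import *
s=(-.5*0)
plan((.54,-.1095,.13,63),(.54,-.1095,.022,63))
```

```text
at [0.577  0.2184 0.1311] yaw 63.1 t 11.8
[-0.309, 0.116, 0.001] [-0.001, 0.001, 0.001] rows 6.6
[0.0, -0.0, 0.108] [0.0, 0.0, 0.0] rows 2.2
```

Run:
```python
from h import *
plan((.56,.05,.13,90),(.54,-.1095,.13,90),(.54,-.1095,.03,90))
```

```text
at [0.577  0.2184 0.1311] yaw 63.1 t 11.8
[-0.158, 0.061, 0.001] [-0.001, 0.0, -0.47] rows 3.4
[-0.16, -0.02, -0.0] [0.0, 0.0, 0.0] rows 3.2
[0.0, -0.0, 0.1] [0.0, 0.0, 0.0] rows 2.0
```

Emit:
arm_command(
  moves=[
    [[-0.03, 0.012, 0], [0, 0, -0.1], 0.01],
    [[-0.07, 0.027, 0], [0, 0, -0.22], 0.01],
    [[-0.11, 0.042, 0], [0, 0, -0.34], 0.01],
    [[-0.14, 0.054, 0], [0, 0, -0.42], 0.01],
    [[-0.158, 0.061, 0], [0, 0, -0.47], 0.01],
  ],
)

```text
time: 12.3
tool_pos: [0.5596, 0.0475, 0.1302]
tool_rot: [-3.141, 0.0, 1.572]
contact_force: [1.3, 0.3, -0.3]
opening: 0.0183
grip_force: 20.0
```

Emit:
arm_command(
  moves=[
    [[-0.03, -0.004, 0], [0, 0, 0], 0.01],
    [[-0.07, -0.008, 0], [0, 0, 0], 0.01],
    [[-0.11, -0.013, 0], [0, 0, 0], 0.01],
    [[-0.14, -0.018, 0], [0, 0, 0], 0.01],
    [[-0.16, -0.02, 0], [0, 0, 0], 0.01],
  ],
)

```text
time: 12.8
tool_pos: [0.5394, -0.1123, 0.1301]
tool_rot: [-3.141, 0.0, 1.569]
contact_force: [-0.2, 1.3, -0.4]
opening: 0.0181
grip_force: 20.0
```

Emit:
arm_command(
  moves=[
    [[0, 0, 0.01], [0, 0, 0], 0.01],
    [[0, 0, 0.03], [0, 0, 0], 0.01],
    [[0, 0, 0.06], [0, 0, 0], 0.01],
    [[0, 0, 0.075], [0, 0, 0], 0.01],
    [[0, 0, 0.075], [0, 0, 0], 0.01],
  ],
)

```text
time: 13.3
tool_pos: [0.5382, -0.1085, 0.0525]
tool_rot: [-3.136, -0.002, 1.571]
contact_force: [0.4, 0.0, -1.1]
opening: 0.0181
grip_force: 20.0
```

Run:
```python
from h import *
cv2.imwrite('pics/s3.png',cv2.resize(robot.read_camera('scene')[270:430,240:480,::-1],(720,480)))
plan((.54,-.1095,.03,90))
```

```text
at [ 0.5393 -0.1089  0.0541] yaw 90.0 t 13.35
[-0.001, 0.001, 0.024] [-0.003, -0.001, 0.001] rows 0.5
```

View pics/s3.png

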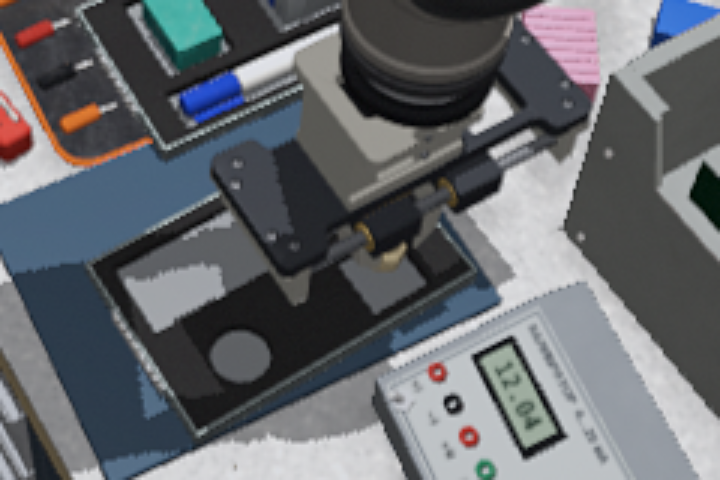

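The union hangs over the square pocket, clear of the meter, and the carton is seated in its pocket. I'll lower in small steps, watching the force.

Emit:
arm_command(
  moves=[
    [[0, 0, 0.015], [0, 0, 0], 0.01],
    [[0, 0, 0.028], [0, 0, 0], 0.01],
    [[0, 0, 0.032], [0, 0, 0], 0.01],
    [[0, 0, 0.032], [0, 0, 0], 0.01],
    [[0, 0, 0.032], [0, 0, 0], 0.01],
  ],
)

```text
time: 13.85
tool_pos: [0.5402, -0.1099, 0.0241]
tool_rot: [3.141, 0.0, 1.571]
contact_force: [-3.3, 1.0, 4.4]
opening: 0.0178
grip_force: 20.0
```

Emit:
arm_command(
  moves=[
    [[0, 0, 0.001], [0, 0, 0], 0.01],
    [[0, 0, 0.002], [0, 0, 0], 0.01],
    [[0, 0, 0.003], [0, 0, 0], 0.01],
    [[0, 0, 0.003], [0, 0, 0], 0.01],
    [[0, 0, 0.003], [0, 0, 0], 0.01],
  ],
)

```text
time: 14.35
tool_pos: [0.5403, -0.1101, 0.0234]
tool_rot: [3.14, 0.001, 1.571]
contact_force: [-9.2, 1.5, 26.1]
opening: 0.0177
grip_force: 21.2
```

Emit:
arm_command(
  moves=[
    [[0, 0, -0.003], [0, 0, 0], 0.01],
    [[0, 0, -0.003], [0, 0, 0], 0.025],
    [[0, 0, -0.003], [0, 0, 0], 0.04],
    [[0, 0, -0.003], [0, 0, 0], 0.045],
    [[0, 0, -0.003], [0, 0, 0], 0.045],
  ],
)

```text
time: 14.85
tool_pos: [0.54, -0.11, 0.023]
tool_rot: [-3.141, -0.0, 1.571]
contact_force: [-0.5, 0.2, 0.0]
opening: 0.0433
grip_force: 0.0
```

Emit:
arm_command(
  moves=[
    [[0, 0, -0.03], [0, 0, 0], 0.045],
    [[0, 0, -0.08], [0, 0, 0], 0.045],
    [[0, 0, -0.13], [0, 0, 0], 0.045],
    [[-0.05, 0, -0.13], [0, 0, 0], 0.045],
    [[-0.08, 0, -0.13], [0, 0, 0], 0.045],
  ],
)

```text
time: 15.35
tool_pos: [0.5411, -0.1921, 0.1555]
tool_rot: [3.138, 0.003, 1.572]
contact_force: [1.4, -0.7, -1.0]
opening: 0.0449
grip_force: 0.0
```

Run:
```python
from h import *
import pickle
m=robot.camera_model('wrist'); im=robot.read_camera('wrist')[:,:,::-1].copy(); pickle.dump(m,open('pics/w4.pkl','wb'));cv2.imwrite('pics/w4.png',im)
print(proj(m,[[.54,-.11,.01],[.4433,-.1124,.01]]).round())
plan((.55,.23,.2,99))
```

```text
[[310. 107.]
 [173. 111.]]
at [ 0.5405 -0.1961  0.1543] yaw 89.9 t 15.4
[0.426, 0.009, -0.047] [0.002, 0.004, -0.159] rows 8.6
```

View pics/w4.png

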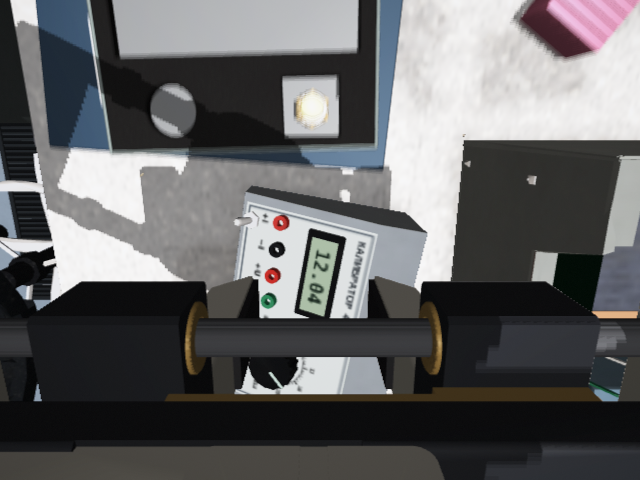

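The union stands upright in the square pocket at (310,106). The round pocket is at (172,110) and the long pocket is visible at the top.

Run:
```python
from h import *
import pickle
im=cv2.imread('pics/w4.png'); m=pickle.load(open('pics/w4.pkl','rb')); 
h=cv2.cvtColor(im,cv2.COLOR_BGR2HSV); k=cv2.inRange(h,(0,0,80),(180,70,255))
print('floor .008',rect(m,k,.008,(115,65,370,146),200))
print('union stem',ray(m,[(312,108)],.056))
plan((.57,.03,.18,90),(.592,.226,.17,90))
```

```text
floor .008 [(0.4429, -0.1121, 35, 31, 53.9), (0.54, -0.1095, 42, 39, -89.0)]
union stem [[ 0.54115083 -0.11211546]]
at [ 0.5405 -0.1961  0.1543] yaw 89.9 t 15.4
[0.226, 0.029, -0.027] [0.003, 0.004, -0.002] rows 4.6
[0.196, 0.022, 0.01] [0.0, 0.0, 0.0] rows 3.9
```

Emit:
arm_command(
  moves=[
    [[0.226, 0.029, -0.027], [0, 0, 0], 0.055],
    [[0.226, 0.029, -0.027], [0, 0, 0], 0.055],
    [[0.226, 0.029, -0.027], [0, 0, 0], 0.055],
    [[0.226, 0.029, -0.027], [0, 0, 0], 0.055],
    [[0.226, 0.029, -0.027], [0, 0, 0], 0.055],
  ],
)

```text
time: 15.9
tool_pos: [0.569, 0.0395, 0.1805]
tool_rot: [3.142, -0.001, 1.573]
contact_force: [0.6, -0.8, -0.4]
opening: 0.0546
grip_force: 0.0
```

Emit:
arm_command(
  moves=[
    [[0.196, 0.022, 0.01], [0, 0, 0], 0.055],
    [[0.196, 0.022, 0.01], [0, 0, 0], 0.055],
    [[0.196, 0.022, 0.01], [0, 0, 0], 0.055],
    [[0.196, 0.022, 0.01], [0, 0, 0], 0.055],
    [[0.196, 0.022, 0.01], [0, 0, 0], 0.055],
  ],
)

```text
time: 16.4
tool_pos: [0.5901, 0.238, 0.1691]
tool_rot: [-3.14, -0.002, 1.577]
contact_force: [0.2, 0.1, -0.3]
opening: 0.0545
grip_force: 0.0
```

Run:
```python
from h import *
import pickle
m=robot.camera_model('wrist'); im=robot.read_camera('wrist')[:,:,::-1].copy(); pickle.dump(m,open('pics/w5.pkl','wb'))
u,v=proj(m,[[.592,.311,.03]])[0].round().astype(int); u0=max(u-70,0);v0=max(v-60,0);print(u,v,u0,v0)
c=im[v0:v0+120,u0:u0+140]; cv2.imwrite('pics/w5.png',cv2.resize(c,None,fx=5,fy=5,interpolation=cv2.INTER_CUBIC))
plan((.592,.311,.1,90))
```

```text
316 122 246 62
at [0.5902 0.2351 0.1692] yaw 90.3 t 16.45
[0.076, 0.002, 0.069] [-0.001, -0.0, 0.005] rows 2.1
```

View pics/w5.png

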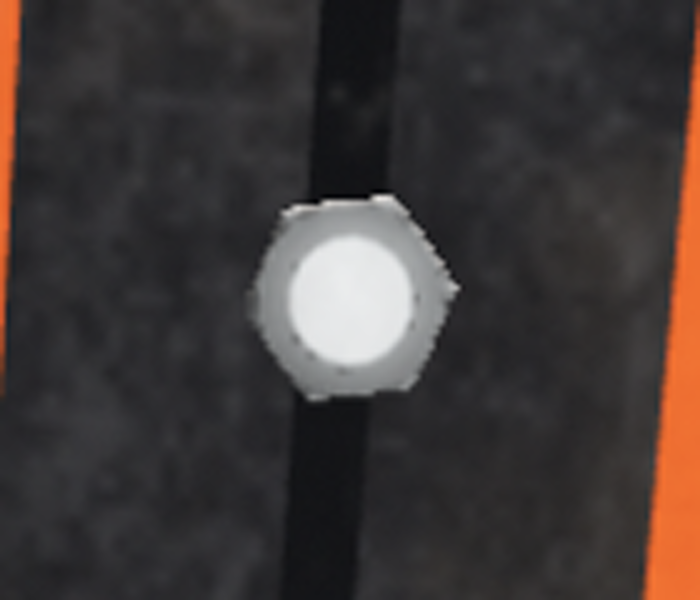

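The gland hexagon is centred at crop (352,298), with a flat pair about 23° clockwise, so the yaw should be about 67°.

Run:
```python
from h import *
import pickle
m=pickle.load(open('pics/w5.pkl','rb'))
a,b=ray(m,[(316.3,121.5)],.028),ray(m,[(316.2,122.2)],.052); print(a,b)
x,y=(a+b)[0]/2
plan((x,y,.085,67),(x,y,.02,67))
```

```text
[[0.59217488 0.31115565]] [[0.59193844 0.31042927]]
at [0.5902 0.2351 0.1692] yaw 90.3 t 16.45
[0.076, 0.002, 0.084] [-0.001, 0.0, 0.406] rows 2.7
[0.0, -0.0, 0.065] [0.0, 0.0, 0.0] rows 1.3
```

Emit:
arm_command(
  moves=[
    [[0.03, 0.001, 0], [0, 0, 0.149], 0.05],
    [[0.076, 0.002, 0.01], [0, 0, 0.298], 0.05],
    [[0.076, 0.002, 0.03], [0, 0, 0.406], 0.05],
    [[0.076, 0.002, 0.06], [0, 0, 0.406], 0.05],
    [[0.076, 0.002, 0.08], [0, 0, 0.406], 0.05],
  ],
)

```text
time: 16.95
tool_pos: [0.5923, 0.3068, 0.0881]
tool_rot: [-3.14, 0.002, 1.164]
contact_force: [-0.6, -1.1, -0.2]
opening: 0.0499
grip_force: 0.0
```

Emit:
arm_command(
  moves=[
    [[0, 0, 0], [0, 0, 0], 0.05],
    [[0, 0, 0.03], [0, 0, 0], 0.05],
    [[0, 0, 0.06], [0, 0, 0], 0.05],
    [[0, 0, 0.07], [0, 0, 0], 0.05],
    [[0, 0, 0.07], [0, 0, 0], 0.05],
  ],
)

```text
time: 17.45
tool_pos: [0.5928, 0.3071, 0.0198]
tool_rot: [-3.14, 0.001, 1.164]
contact_force: [-0.3, -0.3, -0.1]
opening: 0.05
grip_force: 0.0
```

Emit:
arm_command(
  moves=[
    [[0, 0, 0], [0, 0, 0], 0.05],
    [[0, 0, 0], [0, 0, 0], 0.015],
    [[0, 0, 0], [0, 0, 0], 0.015],
    [[0, 0, 0], [0, 0, 0], 0.015],
    [[0, 0, 0], [0, 0, 0], 0.015],
  ],
  squeeze=15,
)

```text
time: 17.95
tool_pos: [0.5934, 0.3082, 0.0213]
tool_rot: [3.141, -0.001, 1.165]
contact_force: [-0.9, 0.4, 4.2]
opening: 0.0289
grip_force: 15.0
```

Emit:
arm_command(
  moves=[
    [[0, 0, 0], [0, 0, 0], 0.015],
    [[0, 0, -0.02], [0, 0, 0], 0.015],
    [[0, 0, -0.05], [0, 0, 0], 0.015],
    [[0, 0, -0.08], [0, 0, 0], 0.015],
    [[0, 0, -0.11], [0, 0, 0], 0.015],
  ],
)

```text
time: 18.45
tool_pos: [0.5928, 0.3078, 0.1311]
tool_rot: [-3.141, 0.001, 1.165]
contact_force: [-0.5, -0.2, 0.0]
opening: 0.0286
grip_force: 15.0
```

Run:
```python
from h import *
plan((.53,.13,.13,90),(.443,-.112,.13,90))
```

```text
at [0.5928 0.3078 0.1311] yaw 66.7 t 18.45
[-0.188, 0.013, 0.001] [-0.001, 0.0, -0.406] rows 3.8
[-0.242, -0.087, -0.0] [0.0, 0.0, 0.0] rows 5.1
```

Emit:
arm_command(
  moves=[
    [[-0.035, 0.002, 0], [0, 0, -0.08], 0.015],
    [[-0.08, 0.005, 0], [0, 0, -0.18], 0.015],
    [[-0.125, 0.009, 0], [0, 0, -0.28], 0.015],
    [[-0.16, 0.011, 0], [0, 0, -0.36], 0.015],
    [[-0.188, 0.013, 0], [0, 0, -0.406], 0.015],
  ],
)

```text
time: 18.95
tool_pos: [0.5297, 0.1282, 0.1303]
tool_rot: [-3.141, 0.0, 1.573]
contact_force: [-0.6, -0.2, -1.1]
opening: 0.0292
grip_force: 15.0
```

Emit:
arm_command(
  moves=[
    [[-0.04, -0.014, 0], [0, 0, 0], 0.015],
    [[-0.087, -0.031, 0], [0, 0, 0], 0.015],
    [[-0.134, -0.048, 0], [0, 0, 0], 0.015],
    [[-0.18, -0.065, 0], [0, 0, 0], 0.015],
    [[-0.225, -0.081, 0], [0, 0, 0], 0.015],
  ],
)

```text
time: 19.45
tool_pos: [0.4487, -0.0965, 0.1304]
tool_rot: [3.141, 0.0, 1.571]
contact_force: [1.1, -1.2, -0.7]
opening: 0.0287
grip_force: 15.0
```

Run:
```python
from h import *
plan((.443,-.115,.06,90))
```

```text
at [ 0.4487 -0.0965  0.1304] yaw 90.0 t 19.45
[-0.018, -0.006, 0.07] [0.0, 0.0, 0.0] rows 1.5
```

Emit:
arm_command(
  moves=[
    [[-0.018, -0.006, 0], [0, 0, 0], 0.015],
    [[-0.018, -0.006, 0.02], [0, 0, 0], 0.015],
    [[-0.018, -0.006, 0.05], [0, 0, 0], 0.015],
    [[-0.018, -0.006, 0.08], [0, 0, 0], 0.015],
    [[-0.018, -0.006, 0.09], [0, 0, 0], 0.015],
  ],
)

```text
time: 19.95
tool_pos: [0.4421, -0.1123, 0.0382]
tool_rot: [-3.138, -0.002, 1.571]
contact_force: [-0.2, -0.3, -0.5]
opening: 0.0291
grip_force: 15.0
```

Run:
```python
from h import *
cv2.imwrite('pics/s4.png',cv2.resize(robot.read_camera('scene')[330:430,240:390,::-1],(720,480)))
plan((.443,-.115,.026,90))
```

```text
at [ 0.4421 -0.1123  0.0379] yaw 90.0 t 20.0
[-0.003, 0.001, 0.012] [-0.005, -0.002, -0.0] rows 0.2
```

View pics/s4.png

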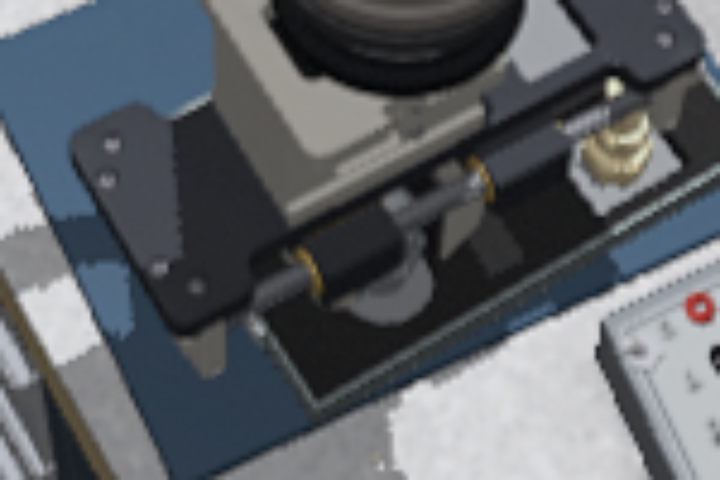

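The gland hangs over the round pocket and the union stands beside it. Lowering.

Emit:
arm_command(
  moves=[
    [[-0.001, 0, 0.006], [0, 0, 0], 0.015],
    [[-0.001, 0, 0.01], [0, 0, 0], 0.015],
    [[-0.001, 0, 0.012], [0, 0, 0], 0.015],
    [[-0.001, 0, 0.012], [0, 0, 0], 0.015],
    [[-0.001, 0, 0.012], [0, 0, 0], 0.015],
  ],
)

```text
time: 20.5
tool_pos: [0.4441, -0.114, 0.0288]
tool_rot: [3.141, 0.0, 1.571]
contact_force: [-0.7, 0.0, -0.5]
opening: 0.029
grip_force: 15.0
```

Emit:
arm_command(
  moves=[
    [[0, 0, 0.001], [0, 0, 0], 0.015],
    [[0, 0, 0.002], [0, 0, 0], 0.015],
    [[0, 0, 0.003], [0, 0, 0], 0.015],
    [[0, 0, 0.003], [0, 0, 0], 0.015],
    [[0, 0, 0.003], [0, 0, 0], 0.015],
  ],
)

```text
time: 21.0
tool_pos: [0.4438, -0.1139, 0.0253]
tool_rot: [-3.142, -0.0, 1.571]
contact_force: [-0.4, 0.3, 0.8]
opening: 0.0292
grip_force: 15.0
```

Emit:
arm_command(
  moves=[
    [[0, 0, 0.001], [0, 0, 0], 0.015],
    [[0, 0, 0.002], [0, 0, 0], 0.015],
    [[0, 0, 0.003], [0, 0, 0], 0.015],
    [[0, 0, 0.003], [0, 0, 0], 0.015],
    [[0, 0, 0.003], [0, 0, 0], 0.015],
  ],
)

```text
time: 21.5
tool_pos: [0.444, -0.1141, 0.0238]
tool_rot: [3.141, 0.001, 1.571]
contact_force: [-5.1, 0.7, 18.9]
opening: 0.0289
grip_force: 15.0
```

Emit:
arm_command(
  moves=[
    [[0, 0, -0.002], [0, 0, 0], 0.015],
    [[0, 0, -0.002], [0, 0, 0], 0.03],
    [[0, 0, -0.002], [0, 0, 0], 0.045],
    [[0, 0, -0.002], [0, 0, 0], 0.048],
    [[0, 0, -0.002], [0, 0, 0], 0.048],
  ],
)

```text
time: 22.0
tool_pos: [0.4437, -0.1139, 0.0241]
tool_rot: [-3.141, -0.0, 1.571]
contact_force: [0.3, 0.1, 0.2]
opening: 0.0469
grip_force: 0.0
```

Emit:
arm_command(
  moves=[
    [[0, 0, -0.03], [0, 0, 0], 0.048],
    [[0, 0, -0.08], [0, 0, 0], 0.048],
    [[0, 0, -0.13], [0, 0, 0], 0.048],
    [[-0.05, 0, -0.15], [0, 0, 0], 0.048],
    [[-0.1, 0, -0.15], [0, 0, 0], 0.048],
  ],
)

```text
time: 22.5
tool_pos: [0.4455, -0.2113, 0.178]
tool_rot: [3.135, 0.004, 1.574]
contact_force: [0.9, 0.0, 0.2]
opening: 0.0479
grip_force: 0.0
```

Run:
```python
from h import *
import pickle
m=robot.camera_model('wrist'); im=robot.read_camera('wrist')[:,:,::-1].copy(); pickle.dump(m,open('pics/w6.pkl','wb'));cv2.imwrite('pics/w6.png',im)
print(proj(m,[[.54,-.11,.01],[.443,-.1121,.01],[.49,-.052,.01]]).round())
plan((.49,.1,.2,90),(.52,.3,.2,96.15))
```

```text
[[438.  82.]
 [308.  84.]
 [375.  -6.]]
at [ 0.4451 -0.219   0.1766] yaw 89.9 t 22.55
[0.319, 0.045, -0.026] [0.005, 0.008, -0.001] rows 6.5
[0.2, 0.03, 0.0] [0.0, 0.0, -0.107] rows 4.0
```

View pics/w6.png

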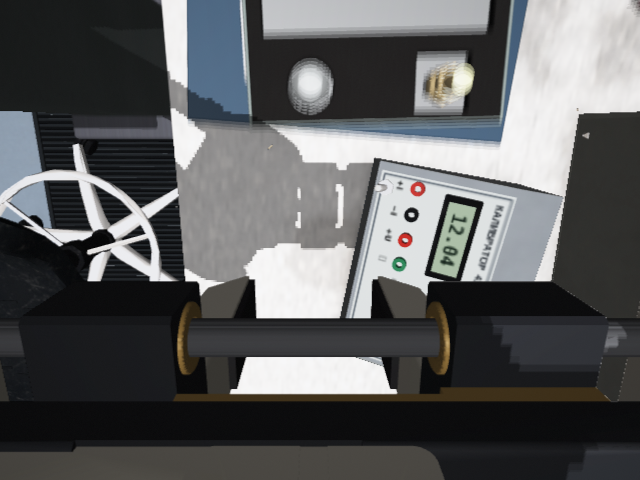

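The gland stands in the round pocket at (310,86), with the union at (447,82) seen obliquely. Now the transmitter. First I'll check the flap clearance from w1.

Run:
```python
from h import *
import pickle
m=pickle.load(open('pics/w1.pkl','rb')); im=cv2.imread('pics/w1.png')
cv2.imwrite('pics/w1t.png',cv2.resize(im[10:170,300:500],(800,640))[:600])
print('wall base y guess',ray(m,[(400,70),(400,75),(400,80)],.007).round(4))
print('barrel edges',ray(m,[(400,108),(400,148)],.024).round(4))
plan((.49,.1,.2,130),(.535,.25,.2,186.1),(.5353,.41,.1,186.1))
```

```text
wall base y guess [[0.5252 0.4638]
 [0.5262 0.4596]
 [0.5271 0.4555]]
barrel edges [[0.5295 0.4303]
 [0.5376 0.3963]]
at [ 0.4451 -0.219   0.1766] yaw 89.9 t 22.55
[0.319, 0.045, -0.026] [0.002, 0.009, -0.699] rows 6.5
[0.086, 0.131, 0.0] [0.0, 0.0, -0.979] rows 6.5
[-0.017, 0.159, 0.1] [0.0, 0.0, 0.0] rows 3.8
```

View pics/w1t.png

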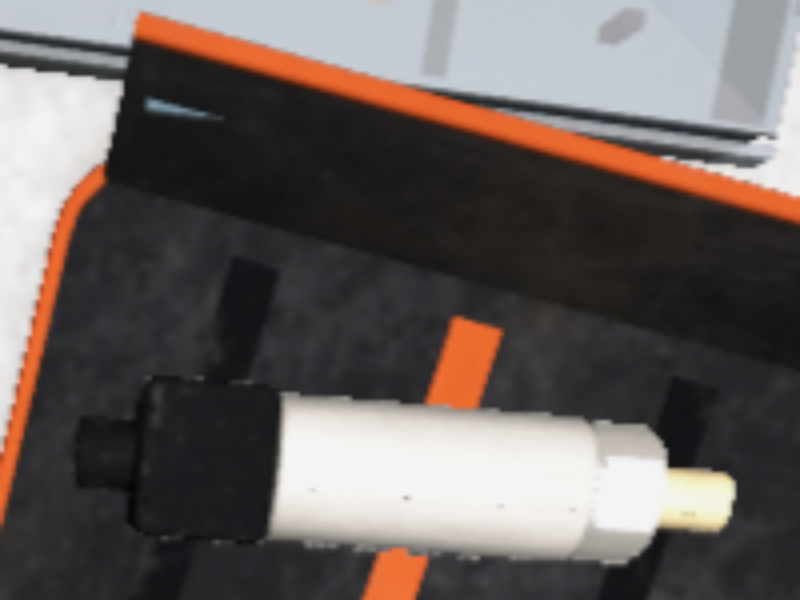

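The flap base runs from (110,180) to (800,370) in the crop, about 45 mm from the barrel axis, so there is room for the finger. The barrel spans x 275 to 590.

Emit:
arm_command(
  moves=[
    [[0.319, 0.045, -0.026], [0, 0, -0.699], 0.048],
    [[0.319, 0.045, -0.026], [0, 0, -0.699], 0.048],
    [[0.319, 0.045, -0.026], [0, 0, -0.699], 0.048],
    [[0.319, 0.045, -0.026], [0, 0, -0.699], 0.048],
    [[0.319, 0.045, -0.026], [0, 0, -0.699], 0.048],
  ],
)

```text
time: 23.05
tool_pos: [0.4782, 0.0384, 0.1942]
tool_rot: [-3.141, -0.0, 2.275]
contact_force: [1.0, 0.3, 0.4]
opening: 0.0478
grip_force: 0.0
```

Run:
```python
from h import *
plan((.535,.25,.2,186.1),(.5353,.4113,.1,186.1))
```

```text
at [0.4782 0.0384 0.1942] yaw 130.3 t 23.05
[0.125, 0.18, -0.006] [-0.0, -0.001, -0.973] rows 6.5
[-0.017, 0.16, 0.1] [0.0, 0.0, 0.0] rows 3.8
```

Emit:
arm_command(
  moves=[
    [[0.125, 0.18, -0.006], [0, 0, -0.973], 0.048],
    [[0.125, 0.18, -0.006], [0, 0, -0.973], 0.048],
    [[0.125, 0.18, -0.006], [0, 0, -0.973], 0.048],
    [[0.125, 0.18, -0.006], [0, 0, -0.973], 0.048],
    [[0.125, 0.18, -0.006], [0, 0, -0.973], 0.048],
  ],
)

```text
time: 23.55
tool_pos: [0.5359, 0.2522, 0.1996]
tool_rot: [3.141, -0.001, 3.029]
contact_force: [-0.1, -0.6, 0.2]
opening: 0.0484
grip_force: 0.0
```

Run:
```python
from h import *
plan((.5353,.4113,.16,186.1))
```

```text
at [0.5359 0.2522 0.1996] yaw 173.6 t 23.55
[0.018, 0.158, 0.04] [0.001, -0.0, -0.219] rows 3.3
```

Emit:
arm_command(
  moves=[
    [[0.006, 0.05, 0.01], [0, 0, -0.149], 0.048],
    [[0.012, 0.1, 0.02], [0, 0, -0.219], 0.048],
    [[0.018, 0.15, 0.04], [0, 0, -0.219], 0.048],
    [[0.018, 0.158, 0.07], [0, 0, -0.219], 0.048],
    [[0.018, 0.158, 0.1], [0, 0, -0.219], 0.048],
  ],
)

```text
time: 24.05
tool_pos: [0.536, 0.4098, 0.0982]
tool_rot: [3.141, -0.0, -3.041]
contact_force: [0.2, -0.0, 0.1]
opening: 0.0476
grip_force: 0.0
```

Run:
```python
from h import *
plan((.5353,.4113,.0165,186.1))
```

```text
at [0.536  0.4098 0.0982] yaw -174.2 t 24.05
[0.001, 0.001, 0.082] [0.0, -0.0, -0.006] rows 1.6
```

Emit:
arm_command(
  moves=[
    [[0.001, 0.001, 0.02], [0, 0, 0], 0.048],
    [[0.001, 0.001, 0.05], [0, 0, 0], 0.048],
    [[0.001, 0.001, 0.07], [0, 0, 0], 0.048],
    [[0.001, 0.001, 0.082], [0, 0, 0], 0.048],
    [[0.001, 0.001, 0.082], [0, 0, 0], 0.048],
  ],
)

```text
time: 24.55
tool_pos: [0.535, 0.4072, 0.0162]
tool_rot: [-3.14, -0.004, -3.044]
contact_force: [-0.6, 0.5, -0.3]
opening: 0.0482
grip_force: 0.0
```

Emit:
arm_command(
  moves=[
    [[0, 0, 0], [0, 0, 0], 0.048],
    [[0, 0, 0], [0, 0, 0], 0.02],
    [[0, 0, 0], [0, 0, 0], 0.02],
    [[0, 0, 0], [0, 0, 0], 0.02],
    [[0, 0, 0], [0, 0, 0], 0.02],
  ],
  squeeze=35,
)

```text
time: 25.05
tool_pos: [0.5369, 0.4086, 0.0198]
tool_rot: [3.14, 0.002, -3.045]
contact_force: [-0.9, 1.6, 5.6]
opening: 0.0314
grip_force: 35.0
```

Emit:
arm_command(
  moves=[
    [[0, 0, 0], [0, 0, 0], 0.02],
    [[0, 0, -0.015], [0, 0, 0], 0.02],
    [[0, 0, -0.04], [0, 0, 0], 0.02],
    [[0, 0, -0.08], [0, 0, 0], 0.02],
    [[0, 0, -0.12], [0, 0, 0], 0.02],
  ],
)

```text
time: 25.55
tool_pos: [0.5353, 0.407, 0.1391]
tool_rot: [-3.14, -0.003, -3.044]
contact_force: [0.9, 0.1, -2.0]
opening: 0.0312
grip_force: 35.0
```

Run:
```python
from h import *
plan((.52,.2,.14,181.6),(.49,-.052,.14,181.6))
```

```text
at [0.5353 0.407  0.1391] yaw -174.4 t 25.55
[0.035, -0.205, -0.0] [-0.002, -0.003, 0.069] rows 4.2
[0.037, -0.251, -0.0] [0.0, 0.0, 0.0] rows 5.1
```

Emit:
arm_command(
  moves=[
    [[0.006, -0.035, 0], [0, 0, 0.015], 0.02],
    [[0.013, -0.08, 0], [0, 0, 0.03], 0.02],
    [[0.02, -0.125, 0], [0, 0, 0.045], 0.02],
    [[0.028, -0.17, 0], [0, 0, 0.06], 0.02],
    [[0.035, -0.205, 0], [0, 0, 0.069], 0.02],
  ],
)

```text
time: 26.05
tool_pos: [0.5202, 0.1977, 0.1387]
tool_rot: [-3.14, -0.001, -3.114]
contact_force: [0.7, 0.7, -3.4]
opening: 0.0311
grip_force: 35.0
```

Emit:
arm_command(
  moves=[
    [[0.006, -0.045, 0], [0, 0, 0], 0.02],
    [[0.014, -0.093, 0], [0, 0, 0], 0.02],
    [[0.021, -0.14, 0], [0, 0, 0], 0.02],
    [[0.028, -0.19, 0], [0, 0, 0], 0.02],
    [[0.035, -0.235, 0], [0, 0, 0], 0.02],
  ],
)

```text
time: 26.55
tool_pos: [0.4918, -0.0376, 0.1388]
tool_rot: [-3.141, -0.001, -3.113]
contact_force: [0.8, 1.0, -3.2]
opening: 0.0311
grip_force: 35.0
```

Run:
```python
from h import *
plan((.49,-.052,.06,181.6))
```

```text
at [ 0.4918 -0.0376  0.1388] yaw -178.4 t 26.55
[0.002, -0.014, 0.079] [-0.0, -0.001, 0.0] rows 1.6
```

Emit:
arm_command(
  moves=[
    [[0.002, -0.014, 0], [0, 0, 0], 0.02],
    [[0.002, -0.014, 0.02], [0, 0, 0], 0.02],
    [[0.002, -0.014, 0.05], [0, 0, 0], 0.02],
    [[0.002, -0.014, 0.08], [0, 0, 0], 0.02],
    [[0.002, -0.014, 0.095], [0, 0, 0], 0.02],
  ],
)

```text
time: 27.05
tool_pos: [0.4896, -0.0488, 0.0415]
tool_rot: [3.14, -0.004, -3.113]
contact_force: [-0.3, -0.8, -2.7]
opening: 0.0313
grip_force: 35.0
```

Run:
```python
from h import *
cv2.imwrite('pics/s5.png',cv2.resize(robot.read_camera('scene')[270:430,240:480,::-1],(720,480)))
plan((.49,-.052,.028,181.6))
```

```text
at [ 0.4889 -0.0486  0.0401] yaw -178.4 t 27.1
[-0.001, -0.003, 0.012] [0.002, -0.006, 0.0] rows 0.3
```

View pics/s5.png

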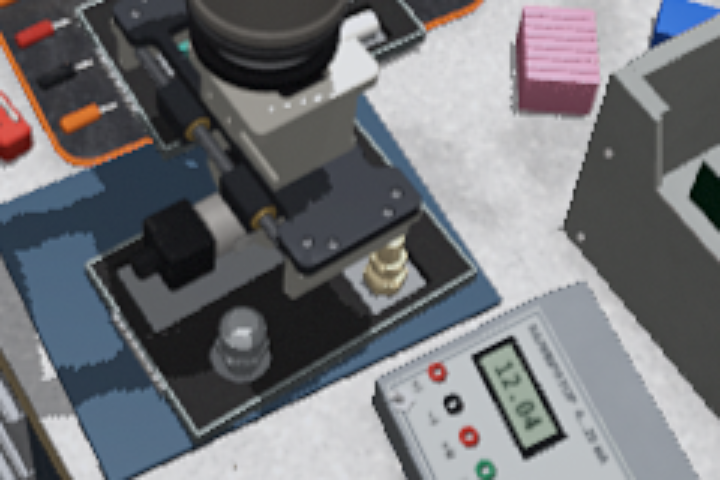

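The transmitter is over the long pocket, level and aligned; the gland and union stand upright. Lowering.

Emit:
arm_command(
  moves=[
    [[0, -0.001, 0.005], [0, 0, 0], 0.02],
    [[0, -0.002, 0.009], [0, 0, 0], 0.02],
    [[0, -0.002, 0.013], [0, 0, 0], 0.02],
    [[0, -0.002, 0.013], [0, 0, 0], 0.02],
    [[0, -0.002, 0.013], [0, 0, 0], 0.02],
  ],
)

```text
time: 27.6
tool_pos: [0.4916, -0.0515, 0.0308]
tool_rot: [-3.141, 0.001, -3.113]
contact_force: [-0.1, 0.2, -3.4]
opening: 0.0311
grip_force: 35.0
```

Emit:
arm_command(
  moves=[
    [[0, 0, 0.001], [0, 0, 0], 0.02],
    [[0, 0, 0.002], [0, 0, 0], 0.02],
    [[0, 0, 0.003], [0, 0, 0], 0.02],
    [[0, 0, 0.004], [0, 0, 0], 0.02],
    [[0, 0, 0.004], [0, 0, 0], 0.02],
  ],
)

```text
time: 28.1
tool_pos: [0.4913, -0.0515, 0.0262]
tool_rot: [3.141, -0.0, -3.113]
contact_force: [-0.4, -0.6, -2.8]
opening: 0.0316
grip_force: 35.0
```

Emit:
arm_command(
  moves=[
    [[0, 0, 0.001], [0, 0, 0], 0.02],
    [[0, 0, 0.002], [0, 0, 0], 0.02],
    [[0, 0, 0.003], [0, 0, 0], 0.02],
    [[0, 0, 0.003], [0, 0, 0], 0.02],
    [[0, 0, 0.003], [0, 0, 0], 0.02],
  ],
)

```text
time: 28.6
tool_pos: [0.4914, -0.0515, 0.0238]
tool_rot: [-3.142, 0.0, -3.113]
contact_force: [-1.1, 0.2, 4.8]
opening: 0.031
grip_force: 35.0
```

Floor contact. Release and lift off.

Emit:
arm_command(
  moves=[
    [[0, 0, 0], [0, 0, 0], 0.035],
    [[0, 0, 0], [0, 0, 0], 0.045],
    [[0, 0, 0], [0, 0, 0], 0.048],
    [[0, 0, -0.01], [0, 0, 0], 0.048],
    [[0, 0, -0.03], [0, 0, 0], 0.048],
  ],
)

```text
time: 29.1
tool_pos: [0.4904, -0.0513, 0.0531]
tool_rot: [3.141, -0.003, -3.113]
contact_force: [0.2, 0.6, -0.0]
opening: 0.0478
grip_force: 0.0
```

Emit:
arm_command(
  moves=[
    [[0, 0, -0.05], [0, 0, 0], 0.048],
    [[0, 0, -0.1], [0, 0, 0], 0.048],
    [[0, 0, -0.15], [0, 0, 0], 0.048],
    [[0.05, 0, -0.18], [0, 0, 0], 0.048],
    [[0.09, 0, -0.18], [0, 0, 0], 0.048],
  ],
)

```text
time: 29.6
tool_pos: [0.4025, -0.0546, 0.2371]
tool_rot: [-3.139, 0.008, -3.112]
contact_force: [-0.3, -0.4, 0.8]
opening: 0.0478
grip_force: 0.0
```

Emit:
arm_command(
  moves=[
    [[0.03, 0, 0], [0, 0, 0], 0.048],
    [[0.03, 0, 0], [0, 0, 0], 0.048],
    [[0.03, 0, 0], [0, 0, 0], 0.048],
    [[0.03, 0, 0], [0, 0, 0], 0.048],
    [[0.03, 0, 0], [0, 0, 0], 0.048],
  ],
)

```text
time: 30.1
tool_pos: [0.3722, -0.055, 0.2333]
tool_rot: [3.141, 0.0, -3.113]
contact_force: [0.4, 0.3, -0.4]
opening: 0.0479
grip_force: 0.0
```

Run:
```python
from h import *
m=robot.camera_model('top'); im=robot.read_camera('top')[:,:,::-1].copy(); h=cv2.cvtColor(im,cv2.COLOR_BGR2HSV)
print('carton',rect(m,cv2.inRange(h,(70,80,60),(95,255,255)),.033,(310,200,400,320)), 'pocket .5264 .1022')
a=robot.read_camera('scene')[:,:,::-1]
cv2.imwrite('pics/end.png',np.hstack([cv2.resize(im[200:350,260:480],(440,300)),cv2.resize(a[230:420,230:410],(284,300))]))
```

```text
carton [(0.5271, 0.0996, 49, 32, 89.6)] pocket .5264 .1022
```

View pics/end.png

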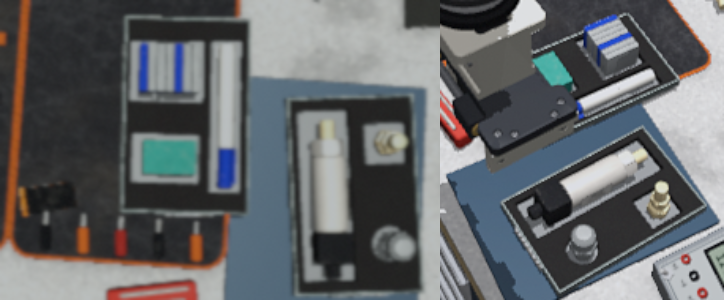

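All five parts sit in their own pockets, and the battery, hex keys and pen look undisturbed. Handing in.

```bash
python3 -c "
from cell import robot
print(robot.hand_in())"
```

```text
the job is handed in; nothing more can be done
None
```

I packed both kits and handed the job in at about 30 s of the 120 s. In the last pictures all five parts are in their own pockets, and the battery, hex keys and pen look undisturbed; hand-in gave no verdict.

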